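Gather the brass conchos in the tote's yellow corner

TASK

Pick up the blue tote of brass conchos by its wooden bridge handle and press its underside down on the orange bump pad until the sprung pad is fully depressed, to jolt the pieces loose. Then lift the tote clear of pad and bench and tilt it so that all four conchos slide together into the corner capped in yellow, spilling none; finish while still holding it up and tilted like that, do not put it down or let go. Leave the amber bottle, the mallet and the white jar where they are.

Things in the scene. Friction and masses are not known exactly. Their poses are not given: they have to be found in the camera images.
- tote: Open blue plastic tray, 180 mm (its x) by 120 mm (its y), walls 45 mm high and 4 mm thick, floor 4 mm thick, flat underside, about 0.33 kg (up to a quarter more or less). Origin at the centre of its underside, z up when level. Posts outside the middle of its long sides carry a wooden bridge handle. Its corner at (-x, +y) has a yellow cap.
- tote_handle (a point): Middle of the wooden bridge handle: a straight bar along the tote's y, 132 mm long, 14 mm wide (along the tote's x), 22 mm high; this point is its centre, 85 mm above the tote's underside, and has the tote's axes. Free space below it down to the tray floor.
- tote_corner (a point): The inner corner under the yellow cap, at the level of the tray's floor: 86 mm in -x and 56 mm in +y from the tote's centre, 4 mm above the underside.
- concho0: Loose brass concho lying on the tote's floor: a disc 20 mm in diameter, 6 mm thick with a slight dome (8.5 mm in all), 16 g. Origin at the centre of its underside. All four are alike. Slippery: they start to slide when the tray is tilted 7 to 10 degrees; to slide along a wall into a corner they may need 18 degrees straight towards that corner.
- concho1: Loose brass concho lying on the tote's floor: a disc 20 mm in diameter, 6 mm thick with a slight dome (8.5 mm in all), 16 g. Origin at the centre of its underside. All four are alike. Slippery: they start to slide when the tray is tilted 7 to 10 degrees; to slide along a wall into a corner they may need 18 degrees straight towards that corner.
- concho2: Loose brass concho lying on the tote's floor: a disc 20 mm in diameter, 6 mm thick with a slight dome (8.5 mm in all), 16 g. Origin at the centre of its underside. All four are alike. Slippery: they start to slide when the tray is tilted 7 to 10 degrees; to slide along a wall into a corner they may need 18 degrees straight towards that corner.
- concho3: Loose brass concho lying on the tote's floor: a disc 20 mm in diameter, 6 mm thick with a slight dome (8.5 mm in all), 16 g. Origin at the centre of its underside. All four are alike. Slippery: they start to slide when the tray is tilted 7 to 10 degrees; to slide along a wall into a corner they may need 18 degrees straight towards that corner.
- pad_top (a point): Centre of the top face of the bump pad: an orange disc 80 mm in diameter, 45 mm above the bench when up, in a round steel housing (104 mm across, 30 mm high, foot 120 mm across) fixed to the bench. It moves straight down 12 mm (to 33 mm above the bench) on a spring; this point moves with it.
- bump_pad (a joint): Travel of the bump pad, m: 0 when up, 0.012 when fully depressed. The spring needs 6 N to start moving (the loaded tote's own weight does not move it) and 15 N at full depth; it comes back up by itself.
- dye_bottle: Bystander: amber bottle with black cap, 52 mm in diameter, 110 mm high, standing. Origin at the centre of its underside.
- mallet: Bystander: mallet lying along its x; yellow head 85 mm long, 48 mm in diameter, centre 100 mm in +x of the origin; wooden handle to 140 mm in -x. Origin on the bench under the handle.
- rivet_jar: Bystander: white jar with steel lid, 64 mm in diameter, 75 mm high, standing. Origin at the centre of its underside.
Mind the look-alikes: they are no part of the job. Of the things like the part that bears pad_top, leave any that is purple or red; of the rest the smaller one is meant.

How it is judged:
On the way:
1. the held tote presses the bump pad fully down (value of joint bump_pad above 0.0105 m and contact force between tote and bump_pad above 4 N and contact force between the fingers and tote above 2 N), for 0.1 s.
At the end, for the whole second after the job is handed in: The tote is held still by the fingers, more than 20 mm clear of the bench and off the sprung-back pad, tilted between 11 and 57 degrees, with the origins of all four conchos within 78 mm of the inside of the yellow corner (contact force between the fingers and tote above 2 N and distance between each of concho0, concho1, concho2, concho3 and tote_corner below 0.078 m and angle between tote's own z axis and vertical between 0.2 and 1 rad and height (world z) of tote_corner above 0.02 m and contact force between tote and table below 0.1 N and contact force between tote and bump_base below 0.1 N and value of joint bump_pad below 0.003 m and linear speed of tote below 0.03 m/s); the arm keeps its last pose, push and grip.
It fails at once if the amber bottle is pushed more than 30 mm or tipped over (distance of dye_bottle from where it was at the start of the episode above 0.03 m or angle between dye_bottle's own z axis and vertical above 0.4 rad).
It fails at once if the mallet is pushed more than 30 mm or tipped over (distance of mallet from where it was at the start of the episode above 0.03 m or angle between mallet's own z axis and vertical above 0.4 rad).
It fails at once if the white jar is pushed more than 30 mm or tipped over (distance of rivet_jar from where it was at the start of the episode above 0.03 m or angle between rivet_jar's own z axis and vertical above 0.4 rad).
It also fails if it takes over 48 s, if anything falls off the work surface, if the arm or the gripper's body presses on something with over 40 N, if the wrist force passes 120 N, or if a joint passes its speed limit or range.

ROBOT

A 6-joint arm with a two-finger parallel gripper is mounted at the origin on the work surface. World frame = base frame: x ahead of the robot, y to its left, z up, the work surface at z = 0. Lengths are in m, angles in rad, forces in N, time in s.
With the tool pointing down it reaches from about 0.3 to 0.775 m from the base axis. Payload 14.6 kg.
Tool frame: the origin (TCP) lies on the front face of the gripper's body, between the roots of the fingers; the fingertips stand 97 mm ahead of it and the grasp point (between the pads) lies 78 mm ahead of it; z points along the fingers, x is the direction in which the jaws open and shut, and the axes are right-handed (so a half turn about z gives the same grasp; the last joint's range is limited). The gripper opens to 94 mm and grips with 3 to 60 N. Pads are 16 mm wide; open, the fingers measure 119 mm over their backs; the gripper's body (75 mm by 177 mm) begins 78 mm behind the grasp point.
Start: joints at [1.165, 0.3, 1.521, -0, 1.321, -0.067], TCP at [0.183, 0.519, 0.303] pointing down, gripper open.
Joint ranges: [-3.03, 3.03], [-0.79, 2.21], [0.23, 2.52], [-1.04, 4.18], [0, 3.07], [-2.55, 2.55]. Speed limits (rad/s): [2.22, 2.22, 2.57, 3.14, 3.14, 3.14].

INTERFACE

Orientations are given as [roll, pitch, yaw] about the fixed x, y, z axes, in that order (R = Rz(yaw) Ry(pitch) Rx(roll)).
In Python, from station import sensors, camera, ctrl gives the robot as it stands.
- The arm moves only by the tool move_arm, never from a script. Its argument "rows" is text: rows parted by semicolons, each of 6 numbers parted by spaces: the shift along the tool's x, y, z in mm, then the turn, a rotation vector about the tool's x, y, z in rad. In form: x y z wx wy wz; .... A call has 1 to 20 rows; each row shifts and turns the pose as measured when the row begins, along the tool's axes as they then stand; what a row does not reach is not made up. A row lasts 1/8 s, in which the tool goes at most 62.5 mm and 10.7 degrees, less where a joint would pass 70% of its speed; a pose out of reach is approached as far as the arm can. A call with a gripper value outside its range is refused whole. "grip" is the opening, from -1 (shut) to 1 (fully open), set as the call begins (left out, the last holds). The fingers move at their own pace and stop on an object; "newtons" is the grip in N (left out, the last holds). Time passes only in rows, so rows that do not move let the fingers close. It gives the time, the measured TCP pose, the force and the opening at its end, in the units of the state.
- sensors.get_obs(): the state, without advancing time (a new reading comes with each control period).
- camera(name): name is "scene" or "top"; returns a dict with "color" (420x560x3 uint8, blue, green, red), "z_map" (420x560 float32, m along the optical axis (not along the pixel's ray), 0 where there is no reading), "mtx" (3x3 intrinsics, pixels), "position" and "attitude" of the camera in the world. Camera axes: x right, y down, z forward; pixel columns grow to the right and rows downward; lengths in m; the calibration is good to about 2 mm. A picture is of the moment at which its call begins.
- ctrl.hand_in(): hands the job in, once; it reports no verdict.
The state is a dict: "time_s": time; "qpos": joint angles; "joint_vel": joint speeds; "tau": joint torques, N m; "ee_pos": TCP position; "eef_rot": TCP orientation; "force": force on the tool from outside, world axes, zero at the start; "moment": the same for the moment, N m; "grip_width": finger opening in m.
Only numpy, scipy, OpenCV 4.12 (cv2) and the standard library are available. Lean on these libraries where they do the work, as an engineer would, in place of code of your own. Each camera call takes 0.05 s, during which the arm holds its last target.

## Working session

There is one attempt and no reset: what is moved stays moved. The work goes in short steps, Python scripts to look and compute and a tool call to move; the robot and the scene stay as the last step left them, time stands still between calls to the robot, and variables do not carry over. Pictures are saved under pics/ and viewed, and the job is handed in when it is done.

Besides the shell and the picture viewer there is one more tool, called after "Call:" as name(argument=value, ...) on one line, values as JSON. move_arm: Moves the arm, as the interface text tells. Its arguments: {"type":"object","properties":{"rows":{"type":"string"},"grip":{"type":"number"},"newtons":{"type":"number"}},"required":["rows"]}

```bash
mkdir -p pics; ls
python3 - <<'E'
from station import sensors,camera,ctrl
import cv2
o=sensors.get_obs();print(o)
for n in("scene","top"):
    c=camera(n);cv2.imwrite(f"pics/{n}0.png",c["color"]);print(n,c["mtx"],c["position"],c["attitude"])
E
```

```text
pics
{'time_s': 0.0, 'qpos': array([ 1.16542680e+00,  3.00471802e-01,  1.52157405e+00, -1.73178993e-05,
        1.32068191e+00, -6.66002542e-02]), 'joint_vel': array([ 0.00012497, -0.00045792, -0.00210126,  0.0003571 , -0.00123923,
        0.00042153]), 'tau': array([-3.48988069e-03, -5.31794751e+01, -3.52736771e+01,  7.06623774e-02,
        2.43997585e-02, -8.42062036e-05]), 'ee_pos': array([0.18272777, 0.51860446, 0.30208885]), 'eef_rot': array([-3.14153385e+00,  1.13371212e-03,  1.23203138e+00]), 'force': array([ 0.55666887, -0.37916756,  0.0086568 ]), 'moment': array([0.02924798, 0.03991882, 0.04050072]), 'grip_width': 0.09383890916826382}
scene [[485.02379222   0.         284.68820376]
 [  0.         485.02379222 208.24985793]
 [  0.           0.           1.        ]] [ 1.37413403 -0.61214269  1.22289616] [-2.41152458 -0.00988581  0.95219874]
top [[482.22620096   0.         278.78440201]
 [  0.         482.22620096 205.77629544]
 [  0.           0.           1.        ]] [ 0.26426509 -0.00924793  1.36543734] [-2.9444778   0.00772031 -1.59204144]
```

View pics/scene0.png

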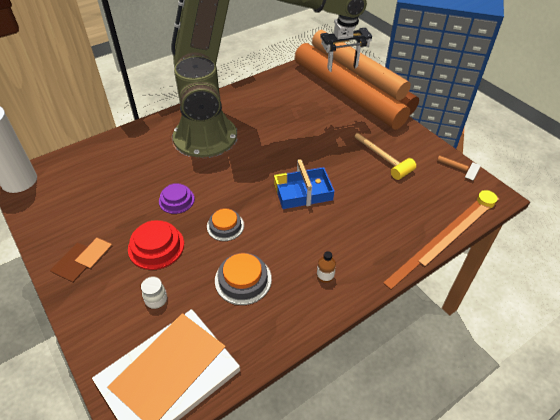

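View pics/top0.png

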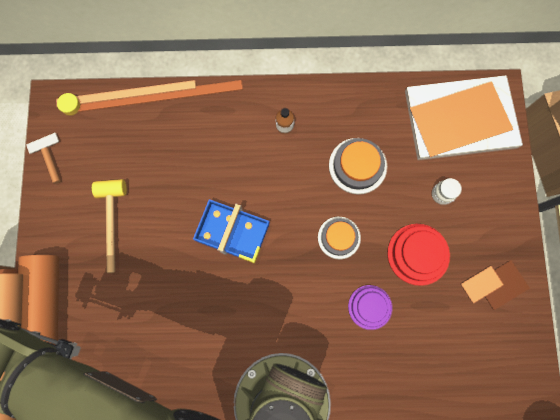

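The scene and top views show the tote near (232,230) in the top image, with the yellow cap at its lower right (250,255). The small orange pad is at (340,237), and the larger decoy pad at (358,163). The bottle is at (285,120), the mallet at (110,225) and the jar at (447,190). Next I'll measure these.

```bash
cat > h.py <<'E'
import numpy as np,cv2
from scipy.spatial.transform import Rotation as R
from station import sensors,camera,ctrl
def cloud(n):
    c=camera(n);z=c["z_map"].astype(float);K=c["mtx"]
    v,u=np.mgrid[:z.shape[0],:z.shape[1]]
    p=np.stack([(u-K[0,2])/K[0,0]*z,(v-K[1,2])/K[1,1]*z,z],-1)
    P=p@R.from_euler('xyz',c["attitude"]).as_matrix().T+c["position"]
    P[z==0]=np.nan
    return c["color"],P
def proj(c,X):
    K=c["mtx"];q=(np.asarray(X)-c["position"])@R.from_euler('xyz',c["attitude"]).as_matrix()
    return q[:,:2]/q[:,2:]*[K[0,0],K[1,1]]+K[:2,2]
E
python3 - <<'E'
from h import *
for n in("top","scene"):
    im,P=cloud(n)
    hsv=cv2.cvtColor(im,cv2.COLOR_BGR2HSV);H,S,V=[hsv[...,i].astype(int) for i in range(3)]
    X,Y,Z=[P[...,i] for i in range(3)]
    print(n,"table z",np.nanmedian(Z[(abs(X-.3)<.3)&(abs(Y)<.4)]))
    blue=(H>105)&(H<125)&(S>150)&(X>.2)&(X<.8)&(abs(Y)<.4)
    p=P[blue];r=cv2.minAreaRect((p[:,:2]*1000).astype(np.float32));print("blue",r,np.percentile(p[:,2],[2,50,98]))
    q=p[p[:,2]>.035];print(" rim",cv2.minAreaRect((q[:,:2]*1000).astype(np.float32)),np.median(q[:,2]))
    c=np.median(p[:,:2],0)
    near=(np.hypot(X-c[0],Y-c[1])<.1)
    h=P[near&(Z>.085)&(Z<.12)];print(" handle",len(h),h.mean(0),cv2.minAreaRect((h[:,:2]*1000).astype(np.float32)),np.percentile(h[:,2],[5,50,95]))
    y=P[near&(H>22)&(H<33)&(S>190)&(Z>.03)&(Z<.065)];print(" yel",len(y),np.nanmean(y,0))
    o=(H>8)&(H<18)&(S>200)&(Z>.035)&(Z<.08)&(X>.2)&(X<.8)&(Y<0)
    k,l,st,ce=cv2.connectedComponentsWithStats(o.astype(np.uint8))
    for i in range(1,k):
        if st[i,4]>80:
            q=P[l==i];print(" orange",st[i,4],ce[i],cv2.minEnclosingCircle((q[:,:2]*1000).astype(np.float32)),np.median(q,0))
E
python3 - <<'E'
import cv2
a=cv2.imread('pics/top0.png')[170:300,180:420];cv2.imwrite('pics/top0z.png',cv2.resize(a,None,fx=3.3,fy=3.3,interpolation=cv2.INTER_CUBIC))
E
```

```text
top table z 0.0016947435546298406
blue ((463.30242919921875, 129.78558349609375), (178.49765014648438, 119.4437255859375), 68.3860855102539) [-0.0015752   0.00500937  0.04707205]
 rim ((463.30242919921875, 129.78558349609375), (178.49765014648438, 119.4437255859375), 68.3860855102539) 0.04459339012143049
 handle 282 [0.46309375 0.13017438 0.09539976] ((463.9403381347656, 130.4509735107422), (14.869824409484863, 131.5514678955078), 68.06358337402344) [0.08967373 0.09574809 0.09977828]
 yel 0 [nan nan nan]
scene table z 0.0006430361906172299
blue ((465.845458984375, 136.00845336914062), (197.086181640625, 135.9739227294922), 68.88016510009766) [-0.00210393  0.01058426  0.04629658]
 rim ((463.7222595214844, 128.50650024414062), (181.79727172851562, 130.79620361328125), 69.4002685546875) 0.041388004041810755
 handle 146 [0.46838151 0.12502036 0.09369702] ((464.03375244140625, 127.79829406738281), (16.17290496826172, 138.2316131591797), 69.09163665771484) [0.08703318 0.09375751 0.09910774]
 yel 19 [0.3925054  0.08704934 0.03794157]
 orange 385 [224.24675325 218.70909091] ((443.2638244628906, -173.421142578125), 42.52907943725586) [ 0.44713051 -0.17467537  0.04374552]
 orange 592 [242.50506757 268.08108108] ((653.7640380859375, -238.07884216308594), 56.557071685791016) [ 0.6456903  -0.23020531  0.06157641]<stdin>:13: RuntimeWarning: Mean of empty slice
```

View pics/top0z.png

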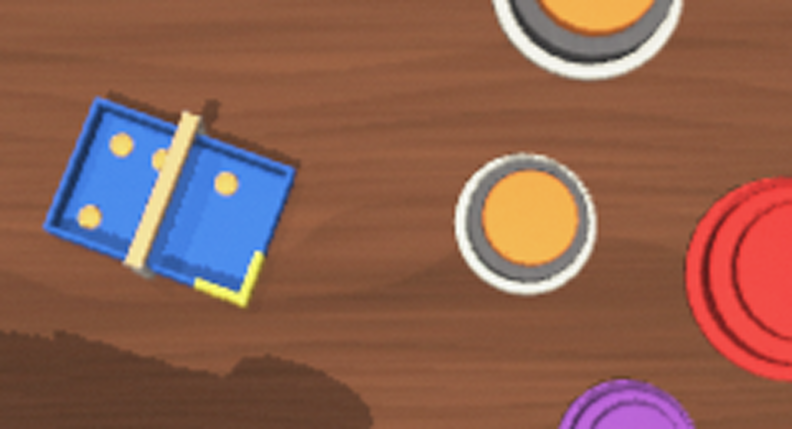

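```bash
cat >> h.py <<'E'
def delta(pos,rpy=None):
    o=sensors.get_obs();M=R.from_euler('xyz',o["eef_rot"])
    d=M.inv().apply(np.array(pos)-o["ee_pos"])*1000
    w=(M.inv()*R.from_euler('xyz',rpy)).as_rotvec() if rpy is not None else np.zeros(3)
    print("delta mm",d.round(1),"rot",w.round(3))
E
python3 - <<'E'
from h import *
im,P=cloud("top")
hsv=cv2.cvtColor(im,cv2.COLOR_BGR2HSV);H,S,V=[hsv[...,i].astype(int) for i in range(3)]
for nm,(x0,x1,y0,y1),hr in (("pad",(315,368,212,262),(8,24)),("red",(380,460,220,290),None),("purple",(345,395,280,330),None),("big",(325,395,135,195),None)):
    m=np.zeros(im.shape[:2],bool);m[y0:y1,x0:x1]=1
    if hr: m&=(H>hr[0])&(H<hr[1])&(S>150)
    q=P[m];q=q[q[:,2]>.012]
    if hr:q=q[q[:,2]>.035]
    print(nm,len(q),np.nanmax(q[:,2]),cv2.minEnclosingCircle((q[:,:2]*1000).astype(np.float32)))
delta([.4637,.130,.302],[np.pi,0,1.192])
E
```

```text
pad 640 0.05257422194488193 ((441.7368469238281, -171.1608428955078), 39.819705963134766)
red 2498 0.07444280708705797 ((388.7115173339844, -391.74493408203125), 85.96514129638672)
purple 1199 0.053060558189895746 ((250.2399139404297, -246.95252990722656), 56.76076126098633)
big 2118 0.07239548277117924 ((650.266357421875, -234.1593780517578), 83.26640319824219)
delta mm [-273.2  394.1    0.5] rot [-0.     0.001  0.04 ]
```

Call:
move_arm(rows="-27 39 0 0 0 0;-27 39 0 0 0 0.02;-27 39 0 0 0 0.02;-27 39 0 0 0 0;-27 39 0 0 0 0;-27 39 0 0 0 0;-27 39 0 0 0 0;-27 39 0 0 0 0;-27 39 0 0 0 0;-20 29 0 0 0 0;0 0 0 0 0 0", grip=1, newtons=50)

```text
time_s: 1.62
ee_pos: [0.4492, 0.1238, 0.3021]
eef_rot: [3.141, 0.001, 1.192]
force: [-0.1, 0.0, -0.3]
grip_width: 0.0939
```

Run:
```python
from h import *
delta([.4637,.130,.302],[np.pi,0,1.192]);delta([.4637,.130,.163],[np.pi,0,1.192])
```

```text
delta mm [11.1 11.2  0.1] rot [ 0.001  0.001 -0.   ]
delta mm [ 11.2  11.1 139.1] rot [ 0.001  0.001 -0.   ]
```

Call:
move_arm(rows="11 11 0 0 0 0;0 0 0 0 0 0")

```text
time_s: 1.88
ee_pos: [0.4631, 0.1308, 0.302]
eef_rot: [3.141, 0.0, 1.192]
force: [0.6, 0.2, 0.5]
grip_width: 0.0941
```

Call:
move_arm(rows="0 0 30 0 0 0;0 0 30 0 0 0;0 0 30 0 0 0;0 0 25 0 0 0;0 0 15 0 0 0;0 0 7 0 0 0;0 0 0 0 0 0")

```text
time_s: 2.75
ee_pos: [0.4594, 0.1339, 0.1626]
eef_rot: [3.14, -0.001, 1.197]
force: [0.4, -0.1, 0.6]
grip_width: 0.0941
```

Run:
```python
from h import *
print(sensors.get_obs()["force"])
delta([.4637,.130,.163],[np.pi,0,1.192])
c=camera("top")["color"][170:300,150:350];cv2.imwrite("pics/g1.png",cv2.resize(c,None,fx=3,fy=3))
c=camera("scene")["color"][90:230,220:420];cv2.imwrite("pics/g1s.png",cv2.resize(c,None,fx=3,fy=3))
```

```text
[ 0.39724997 -0.12346489  0.5931414 ]
delta mm [-2.1  5.4 -0.4] rot [ 0.001 -0.001  0.005]
```

View pics/g1s.png

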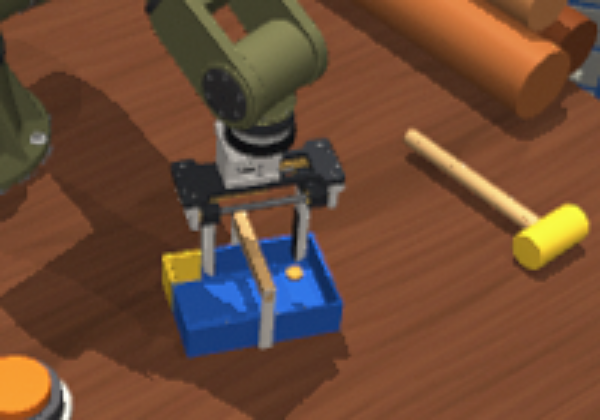

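The fingers straddle the bar, with one pad on each side. A small correction, then I'll close.

Call:
move_arm(rows="-2 5 0 0 0 0.005;0 0 0 0 0 0")

```text
time_s: 3.1
ee_pos: [0.4643, 0.1299, 0.1642]
eef_rot: [3.138, -0.002, 1.191]
force: [-0.1, -0.5, -0.2]
grip_width: 0.0939
```

Call:
move_arm(rows="0 0 0 0 0 0;0 0 0 0 0 0;0 0 0 0 0 0;0 0 0 0 0 0;0 0 0 0 0 0;0 0 0 0 0 0", grip=-1, newtons=55)

```text
time_s: 3.85
ee_pos: [0.4644, 0.1299, 0.1645]
eef_rot: [3.137, -0.003, 1.191]
force: [0.3, -0.3, 0.2]
grip_width: 0.0375
```

Call:
move_arm(rows="0 0 -10 0 0 0;0 0 -20 0 0 0;0 0 -20 0 0 0;0 0 -20 0 0 0;0 0 -10 0 0 0;0 0 0 0 0 0")

```text
time_s: 4.6
ee_pos: [0.4639, 0.1299, 0.2495]
eef_rot: [3.136, -0.003, 1.191]
force: [-0.1, 0.3, -1.0]
grip_width: 0.0004
```

Run:
```python
from h import *
print(sensors.get_obs()["force"])
delta([.442,-.172,.243],[np.pi,0,1.192])
c=camera("scene")["color"][90:230,220:420];cv2.imwrite("pics/l1s.png",cv2.resize(c,None,fx=3,fy=3))
```

```text
[-0.14311921  0.26587702 -0.95885529]
delta mm [-288.5   91.5    6. ] rot [ 0.005 -0.003 -0.001]
```

View pics/l1s.png

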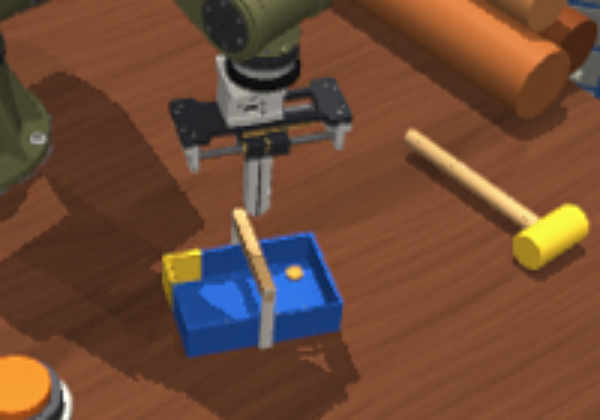

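The lift started before the slow fingers had closed, so they missed the bar and the tote hasn't moved. I'll reopen and redo the grasp.

Call:
move_arm(rows="0 0 0 0 0 0;0 0 0 0 0 0;0 0 0 0 0 0;0 0 0 0 0 0;0 0 0 0 0 0;0 0 0 0 0 0;0 0 0 0 0 0;0 0 0 0 0 0", grip=0.2)

```text
time_s: 5.65
ee_pos: [0.4634, 0.1298, 0.2471]
eef_rot: [3.14, -0.001, 1.191]
force: [-0.1, 0.5, 0.5]
grip_width: 0.0562
```

Run:
```python
from h import *
print(sensors.get_obs()["grip_width"])
delta([.4637,.130,.163],[np.pi,0,1.192])
```

```text
0.056236831409268925
delta mm [ 0.3  0.1 84.1] rot [ 0.002 -0.001 -0.001]
```

Call:
move_arm(rows="0 0 20 0 0 0;0 0 20 0 0 0;0 0 20 0 0 0;0 0 14 0 0 0;0 0 10 0 0 0;0 0 0 0 0 0")

```text
time_s: 6.4
ee_pos: [0.4641, 0.1299, 0.1613]
eef_rot: [3.138, -0.002, 1.191]
force: [0.8, -0.4, -0.1]
grip_width: 0.0566
```

Call:
move_arm(rows="0 0 0 0 0 0;0 0 0 0 0 0;0 0 0 0 0 0;0 0 0 0 0 0;0 0 0 0 0 0;0 0 0 0 0 0;0 0 0 0 0 0;0 0 0 0 0 0", grip=-1, newtons=55)

```text
time_s: 7.4
ee_pos: [0.4647, 0.13, 0.1629]
eef_rot: [3.136, -0.004, 1.191]
force: [-0.2, 0.1, 0.0]
grip_width: 0.0137
```

Gripped: the opening reads 13.7 mm on the 14 mm bar. Lifting.

Call:
move_arm(rows="0 0 -8 0 0 0;0 0 -15 0 0 0;0 0 -20 0 0 0;0 0 -20 0 0 0;0 0 -15 0 0 0;0 0 0 0 0 0")

```text
time_s: 8.15
ee_pos: [0.4637, 0.1298, 0.2462]
eef_rot: [3.136, -0.003, 1.191]
force: [0.3, -0.4, -4.1]
grip_width: 0.0132
```

Run:
```python
from h import *
print(sensors.get_obs()["force"])
delta([.442,-.172,.240],[np.pi,0,1.192])
c=camera("scene")["color"][90:230,220:420];cv2.imwrite("pics/l2s.png",cv2.resize(c,None,fx=3,fy=3))
```

```text
[ 0.29198054 -0.39615426 -4.08010087]
delta mm [-288.4   91.7    5.7] rot [ 0.006 -0.003 -0.001]
```

View pics/l2s.png

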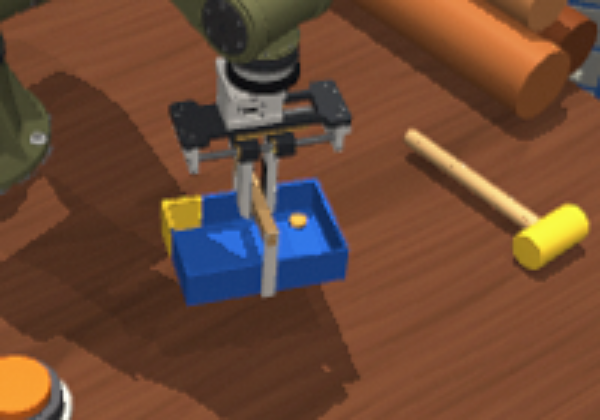

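The tote is off the bench and level, carrying about 4 N. Next I'll take it over to the pad.

Call:
move_arm(rows="-6 2 0 0 0 0;-12 4 0 0 0 0;-20 6 0 0 0 0;-25 8 0 0 0 0;-25 8 0 0 0 0;-25 8 0 0 0 0;-25 8 0 0 0 0;-25 8 0 0 0 0;-25 8 0 0 0 0;-25 8 0 0 0 0;-25 8 0 0 0 0;-20 6 0 0 0 0;-12 4 0 0 0 0;-6 2 0 0 0 0;0 0 0 0 0 0")

```text
time_s: 10.07
ee_pos: [0.4364, -0.1766, 0.2387]
eef_rot: [-3.135, 0.001, 1.187]
force: [-1.2, 0.2, -4.4]
grip_width: 0.0135
```

Run:
```python
from h import *
o=sensors.get_obs();print(o["force"],o["grip_width"])
delta([.442,-.172,.210],[np.pi,0,1.192])
c=camera("scene")["color"][90:330,120:420];cv2.imwrite("pics/p1s.png",cv2.resize(c,None,fx=2.4,fy=2.4))
```

```text
[-1.16474896  0.19819055 -4.44743927] 0.013497086939700809
delta mm [ 6.4  3.6 28.7] rot [-0.007  0.001 -0.005]
```

View pics/p1s.png

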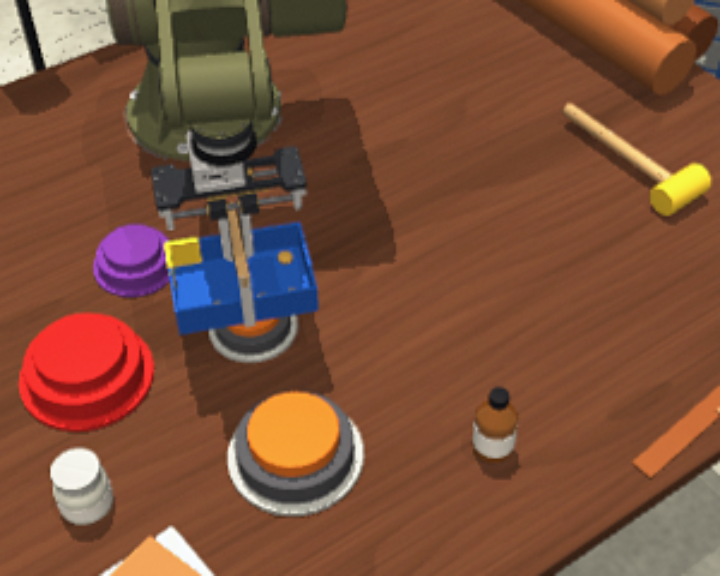

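The tote hangs level over the small pad and clear of its neighbours. Contact should come at TCP z ≈ 0.208 and full depth at ≈ 0.196.

Call:
move_arm(rows="6 4 8 -0.007 0 -0.005;0 0 8 0 0 0;0 0 6 0 0 0;0 0 4 0 0 0;0 0 0 0 0 0")

```text
time_s: 10.75
ee_pos: [0.4429, -0.1705, 0.2103]
eef_rot: [-3.141, 0.001, 1.195]
force: [-0.5, 0.2, -4.6]
grip_width: 0.0132
```

Call:
move_arm(rows="0 0 4 0 0 0;0 0 4 0 0 0;0 0 0 0 0 0")

```text
time_s: 11.12
ee_pos: [0.4434, -0.1709, 0.2033]
eef_rot: [3.139, 0.001, 1.195]
force: [-1.6, 1.5, 4.9]
grip_width: 0.0141
```

Call:
move_arm(rows="0 0 4 0 0 0;0 0 3 0 0 0;0 0 0 0 0 0")

```text
time_s: 11.5
ee_pos: [0.4441, -0.1712, 0.1982]
eef_rot: [3.136, 0.001, 1.195]
force: [-4.1, 1.8, 8.3]
grip_width: 0.0134
```

Call:
move_arm(rows="0 0 4 0 0 0;0 0 4 0 0 0;0 0 2 0 0 0")

```text
time_s: 11.88
ee_pos: [0.4468, -0.1724, 0.1955]
eef_rot: [3.124, 0.002, 1.195]
force: [-3.9, 2.0, 11.2]
grip_width: 0.0139
```

Call:
move_arm(rows="0 1 5 0.01 0 0;0 0 5 0 0 0;0 0 4 0 0 0;0 0 4 0 0 0")

```text
time_s: 12.38
ee_pos: [0.4542, -0.1757, 0.1947]
eef_rot: [3.106, 0.004, 1.195]
force: [-9.9, 5.4, 39.3]
grip_width: 0.0137
```

Run:
```python
from h import *
o=sensors.get_obs();print(o["force"],o["ee_pos"],o["eef_rot"],o["grip_width"])
c=camera("scene")["color"][120:260,150:350];cv2.imwrite("pics/p2s.png",cv2.resize(c,None,fx=3,fy=3))
```

```text
[-9.8881345   5.37959329 39.30798235] [ 0.45422906 -0.17565923  0.19470708] [3.10558781 0.00352901 1.19489113] 0.013749240332842324
```

View pics/p2s.png

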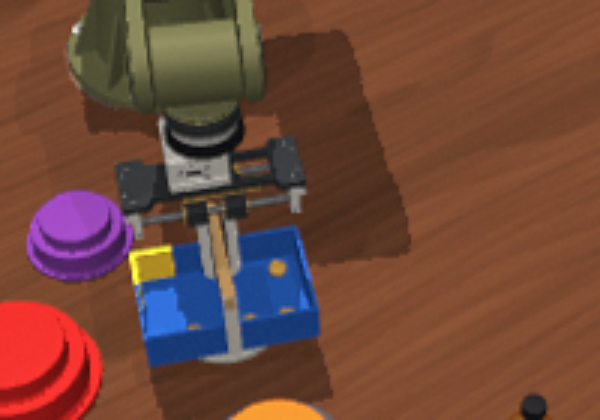

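The pad has hit its stop: z stalled at 0.1947 while the force rose to about 43 N net, against 15 N for full depth. I'll hold briefly, then lift.

Call:
move_arm(rows="0 0 2 0 0 0")

```text
time_s: 12.55
ee_pos: [0.4552, -0.1761, 0.195]
eef_rot: [3.101, 0.004, 1.195]
force: [-3.2, 0.8, 11.4]
grip_width: 0.0137
```

Call:
move_arm(rows="0 0 -4 0 0 0;0 0 -8 0 0 0;0 0 -15 0 0 0;0 0 -20 0 0 0;0 0 -20 0 0 0;0 0 -20 0 0 0;0 0 -20 0 0 0;0 0 -10 0 0 0;0 0 0 0 0 0")

```text
time_s: 13.68
ee_pos: [0.45, -0.1736, 0.318]
eef_rot: [3.102, 0.004, 1.195]
force: [0.5, -0.2, -4.0]
grip_width: 0.0135
```

Run:
```python
from h import *
o=sensors.get_obs();print(o["force"],o["ee_pos"],o["eef_rot"],o["grip_width"])
delta([.48,0.05,.30],[np.pi,0,1.192])
for n in("scene","top"):
    c=camera(n)["color"];c=c[90:290,120:400] if n=="scene" else c[130:330,220:500];cv2.imwrite(f"pics/q1{n}.png",cv2.resize(c,None,fx=2.5,fy=2.5))
```

```text
[ 0.49633708 -0.17612256 -4.03394534] [ 0.44997938 -0.17356655  0.31800555] [3.10211859 0.00382917 1.19478262] 0.013504089941089627
delta mm [219.  -54.8  15. ] rot [0.039 0.004 0.003]
```

View pics/q1scene.png

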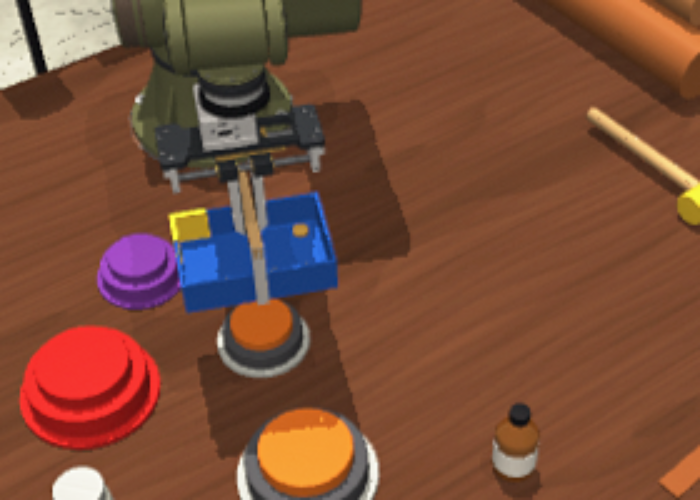

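The pad has sprung back and the tote is high and clear of it. Next I'll tilt toward the yellow corner. In tool axes the rotation axis is (-0.546, 0.838, 0).

Call:
move_arm(rows="0 0 0 -0.015 0.025 0;0 0 0 -0.03 0.045 0;0 0 0 -0.03 0.05 0;0 0 0 -0.03 0.05 0;0 0 0 -0.03 0.05 0;0 0 0 -0.03 0.05 0;0 0 0 -0.03 0.05 0;0 0 0 -0.03 0.045 0;0 0 0 -0.02 0.03 0;0 0 0 0 0 0;0 0 0 0 0 0;0 0 0 0 0 0")

```text
time_s: 15.28
ee_pos: [0.4484, -0.174, 0.3109]
eef_rot: [2.837, -0.403, 1.261]
force: [-0.2, -0.9, -3.8]
grip_width: 0.0133
```

Run:
```python
from h import *
o=sensors.get_obs();print(o["force"],o["ee_pos"],o["eef_rot"],o["grip_width"])
M=R.from_euler('xyz',o["eef_rot"]).as_matrix();print("tilt",np.degrees(np.arccos(-M[2,2])))
for n in("scene","top"):
    c=camera(n)["color"];c=c[80:280,120:400] if n=="scene" else c[130:330,200:480];cv2.imwrite(f"pics/t1{n}.png",cv2.resize(c,None,fx=2.8,fy=2.8,interpolation=cv2.INTER_CUBIC))
```

```text
[-0.16198694 -0.91600155 -3.76650035] [ 0.44841598 -0.17400116  0.31085614] [ 2.83695914 -0.40309906  1.26096465] 0.01327273383324224
tilt 28.65810795904638
```

View pics/t1scene.png

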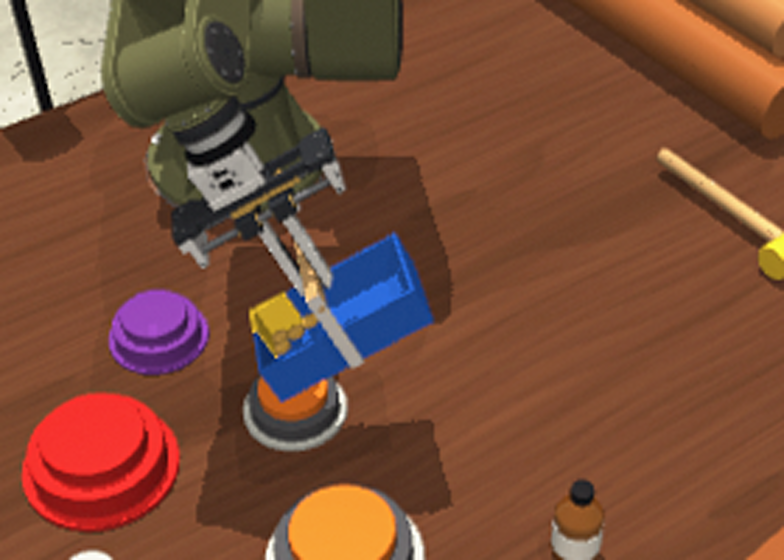

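View pics/t1top.png

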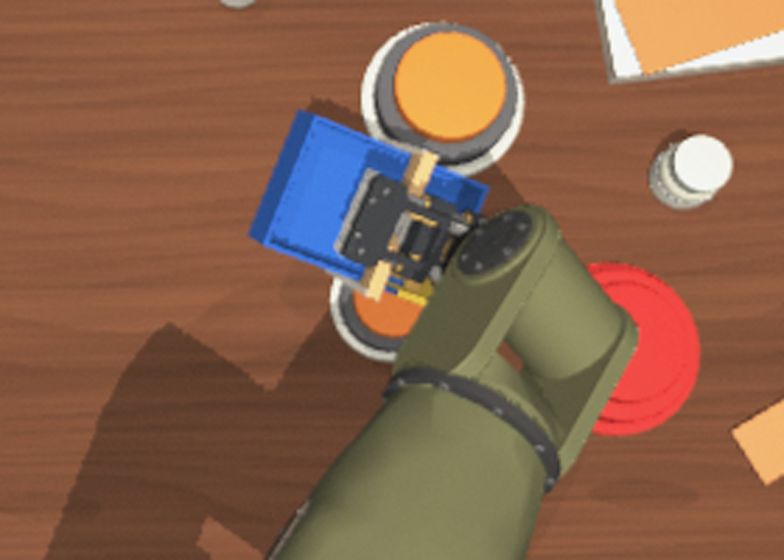

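The conchos are clustered at the yellow cap. I'll zoom in, count them, and fit the tote's actual floor.

Run:
```python
from h import *
o=sensors.get_obs();M=R.from_euler('xyz',o["eef_rot"]).as_matrix()
T=M@np.diag([1,-1,-1]); base=o["ee_pos"]+M@[0,0,.078]  # handle
org=base-T@[0,0,.085]
cr=org+T@[-.086,.056,.004];print("org",org,"corner",cr)
c=camera("scene");_,P=cloud("scene");im=c["color"].copy()
p=proj(c,[cr,org+T@[.086,.056,.004],org+T@[-.086,-.056,.004],org+T@[.086,-.056,.004]]);print(p.round(1))
hsv=cv2.cvtColor(im,cv2.COLOR_BGR2HSV);H,S,V=[hsv[...,i].astype(int) for i in range(3)]
L=(P-org)@T
ins=(abs(L[...,0])<.084)&(abs(L[...,1])<.054)&(L[...,2]>-.03)&(L[...,2]<.03)
b=ins&(H>105)&(H<125)&(S>120)&(abs(L[...,0]-.05)<.03)
q=P[b];u,s,vt=np.linalg.svd(q-q.mean(0));n=vt[2]*np.sign(vt[2,2]);print("floor normal tilt",np.degrees(np.arccos(n[2])),"in tote axes",(T.T@n).round(3),"z",np.median(L[b][:,2]),s/len(q)**.5)
y=ins&(H<40)&(S>60);d=np.linalg.norm(P-cr,axis=-1)[y];print("brass px",y.sum(),np.percentile(d,[0,50,90,100]).round(3))
z=cv2.resize(im[175:230,195:285],None,fx=8.5,fy=8.5,interpolation=cv2.INTER_CUBIC)
for a in p: cv2.circle(z,(int((a[0]-195)*8.5),int((a[1]-175)*8.5)),4,(0,255,0),1)
cv2.imwrite("pics/t2.png",z)
```

```text
org [ 0.51365018 -0.13074698  0.16790597] corner [ 0.43908074 -0.18459441  0.12221294]
[[218.1 201.9]
 [267.1 175.5]
 [220.7 221.7]
 [273.  193.8]]
floor normal tilt 31.018410352470088 in tote axes [-0.005  0.061  0.998] z 0.006651090159615404 [0.04372984 0.01684465 0.00587604]
brass px 82 [0.013 0.035 0.051 0.116]
```

View pics/t2.png

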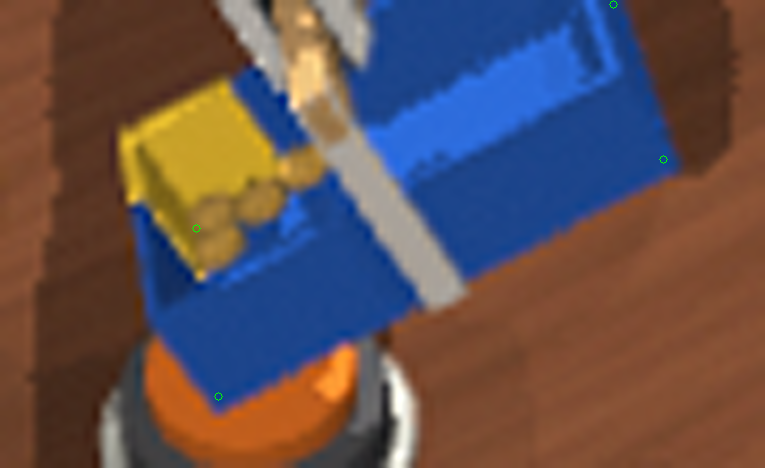

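Run:
```python
from h import *
o=sensors.get_obs();print(o["force"],o["grip_width"],abs(o["joint_vel"]).max(),o["time_s"])
im,P=cloud("scene");cr=np.array([.4391,-.1846,.1222])
for u,v in((218,200),(220.5,204),(225.5,198.5),(230.5,194.5)):
    q=P[int(v),int(u)];print(q.round(3),np.linalg.norm(q-cr).round(3))
for n,(u,v) in(("bottle",(327,267)),):print(n,P[v,u])
cv2.imwrite("pics/f.png",im)
m=np.zeros(im.shape[:2],bool);
pr=P[205:235,205:240].reshape(-1,3);m=(np.hypot(pr[:,0]-.443,pr[:,1]+.172)<.035)&(pr[:,2]<.07);print("pad z",np.median(pr[m][:,2]))
ctrl.hand_in()
```

```text
[ 0.1122762   0.22076565 -3.63945603] 0.013668402684377091 0.0025612897160461733 15.475
[ 0.442 -0.185  0.133] 0.012
[ 0.465 -0.191  0.14 ] 0.032
[ 0.456 -0.168  0.144] 0.033
[ 0.46  -0.152  0.155] 0.051
bottle [ 0.79975438 -0.04103499  0.07962246]
pad z 0.04409352640701236
the job is handed in; nothing more can be done
```

I pressed the tote down on the small orange pad until it bottomed out, then lifted it clear and tilted it about 30° toward the yellow corner. I handed the job in at 15.5 s while still holding it there. No verdict is reported, so this rests on my own checks:

- **Press:** the height stopped falling at about 0.195 m while the force climbed to about 43 N net, well past the 15 N needed for full depth. It stayed at that height for about 0.5 s in all. I had no direct reading of the pad's travel.
- **Conchos:** all four are visible in the yellow corner, at roughly 12, 32, 33 and 51 mm from it (limit 78 mm). These distances come from one camera pixel on each.
- **Tilt and clearance:** the gripper reads 28.7° and a fit to the tray floor gives 31.0°. The tote may therefore have turned a few degrees in the grip, but both values are inside the 11–57° limits. The yellow corner is about 0.12 m above the bench.
- **Pad and grip:** the pad is back up at 44 mm. The grip closed at 13.7 mm on the 14 mm handle and the arm was still.
- **Bystanders:** my moves never came near the bottle, mallet or jar. They looked undisturbed in the pictures, but I did not measure their positions before and after.

My first grasp missed because I lifted before the fingers had finished closing. The tote did not move, and the second try held.

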